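# Load the right battery pack into the sloped tester

### The job

Pick out of the black tray the blue battery pack that is 48 mm wide and 84 mm long, slide it contacts first down the tester's sloped bed, between the rails and under the orange bridge until it is fully home against the stop, and let go of it. Then throw the tester's contact lever fully over, away from the robot. Leave the other packs and the tape roll in the tray where they are.

Things in the scene. Friction and masses are not known exactly. Their poses are not given: they have to be found in the camera images.
- pack: THE RIGHT ONE: blue battery pack, white stripe on top, 84 mm long (its x) x 48 wide (its y) x 18 thick, 120 to 195 g, flat on the tray's foam. Origin: centre of its underside, z up. Two brass contacts on top mark its contact end (-x), which points back towards the robot within 18 degrees. Grasp it across the width, in the half away from the contacts (keeps fingers clear of the rails)
- pack_narrow: wrong look-alike pack, 84 long x 40 wide x 18 mm; origin and axes as for pack. Leave alone
- pack_wide: wrong look-alike pack, 84 long x 56 wide x 18 mm; origin and axes as for pack. Leave alone
- pack_long: wrong look-alike pack, 100 long x 48 wide x 18 mm; origin and axes as for pack. Leave alone
- pack_short: wrong look-alike pack, 68 long x 48 wide x 18 mm; origin and axes as for pack. Leave alone
- tape: amber roll of tape, 48 mm across x 14 mm high, lying among the packs; origin: centre of its underside. Leave alone
- tray: fixed black tray 310 (x) x 400 (y) x 32 mm high outside, walls 6 mm, lined with firm pink foam whose top is 14 mm above its origin; origin: centre of its underside, on the table. The five packs and the tape lie in it as 2 rows (along y) of 3, in any order, at least 33 mm free beside each pack's long sides
- tester: fixed tester, base 200 x 110 mm; origin on the table, 15 mm behind the middle of the base's front edge; x points away from the robot (within 12 degrees), z up. It carries the bed, which rises away from the robot, the contact lever on its left (+y) side and a white display visor on two posts behind the bed. Come to the bed square to its surface: tilted 25 degrees, gripper leaning back towards the robot
- bed: the tester's aluminium bed, a plane 80 mm wide tilted 25 degrees. Origin: on its surface, middle of the stop's face at the low end; x up the slope (bed ends at x = 135 mm), y across, z square out of the bed. Home: the right pack flat on the bed, contact end on the stop, its origin at x = 42 mm, y = z = 0, axes along the bed's. It may or may not slide down by itself when let go
- contact_lever (a joint): red toggle lever with a 26 mm ball end, on a small block left of the bed: 0 rad leans towards the robot (tester's -x), 1.0 rad leans away (tester's +x), upright at 0.5; needs about 1 N at the tip, stays where it is left. Starts between 0 and 0.15
- contact_lever_tip (a point): centre of the lever's ball end, 70 mm from its pivot, which is 42 mm above the table; the lever swings in the tester's x-z plane
- rail_mouth (a point): point on the bed's surface, midway between the upper ends of the two dark side rails, at bed x = 40 mm. The rails run from there down to the stop, 52 mm apart (clear), each 10 mm wide and 22 mm high
- bridge (a point): middle of the lower upslope edge of the orange bridge, at bed x = 18 mm, z = 22.5 mm. The bridge covers bed x = 0 to 18 mm, spans the rails, is 6 mm thick, and leaves 22.5 mm clear above the bed
- visor (a point): middle of the lower front edge of the white display visor, 167 mm above the table at tester x = 119.5 mm, 110 mm wide, 22 mm thick, 54 mm deep, reaching back from there to its posts; an upright gripper over the upper bed would hit it
- pack_contacts (a point): middle of the right pack's contact end face (pack x = -42 mm, 9 mm above its underside); home, it is against the stop
Things that resemble listed ones, but are neither listed nor needed, are in the scene too. What is shaped like the pack but brown is not meant.

How it is judged:
By the outcome, as a careful person would: the job done as asked, in the order asked, and still so for the second after the job is handed in, with the robot touching nothing.
It also fails if it takes over 58 s, if anything falls off the work surface, if the arm or the gripper's body presses on something with over 40 N, if the wrist force passes 120 N, or if a joint passes its speed limit or range.

### The arm

A 6-joint arm with a two-finger parallel gripper is mounted at the origin on the work surface. World frame = base frame: x ahead of the robot, y to its left, z up, the work surface at z = 0. Lengths are in m, angles in rad, forces in N, time in s.
With the tool pointing down it reaches from about 0.2 to 0.875 m from the base axis. Payload 3.4 kg.
Tool frame: the origin (TCP) lies between the finger pads; the fingertips stand 25 mm ahead of it and the grasp point (between the pads) lies 6 mm ahead of it (r.nose_length is the z of the fingertips in the tool frame, in m); z points along the fingers, y is the line along which they close (so a half turn about z gives the same grasp; the last joint's range is limited). The gripper opens to 94 mm and grips with 3 to 60 N. Pads are 16 mm wide; open, the fingers measure 119 mm over their backs; the gripper's body (75 mm by 177 mm) begins 78 mm behind the grasp point.
Start: joints at [1.142, 0.276, 1.505, -0, 1.361, -0.121], TCP at [0.174, 0.548, 0.23] pointing down, gripper open.
Joint ranges: [-2.89, 2.89], [-0.75, 2.08], [0.22, 2.7], [-1.18, 4.32], [0.11, 2.71], [-2.7, 2.7]. Speed limits (rad/s): [2.57, 2.57, 3.14, 3.14, 3.14, 3.14].

### API

Orientations are given as a unit quaternion [w, x, y, z].
In Python, from plant import r, gripper_to, inverse_kinematics, vision, models, telemetry gives the robot as it stands. Calls block until the motion is done:
- r.move_to(position, orientation): joint-space move of the TCP to a pose.
- r.move_l(position, rot=None, vel=0.15, guard=None): straight line of the TCP; rot=None keeps the orientation; vel is the mean speed in m/s. With guard (N) it stops when the force on the tool has changed by that much, and returns True; else False.
- r.movej(angles): joint-space move.
- gripper_to(opening, f_grip=None): finger opening in m; f_grip is the grip in N (None keeps the last); returns when the fingers have stopped.
- r.hold(seconds).
- inverse_kinematics(position, orientation): joint angles nearest the present ones, or None.
- vision.snapshot(name): name is "side" or "top" or "wrist"; returns the picture (420x560x3 uint8, red, green, blue); there is no depth.
- vision.get_calibration(name): a dict with "fx", "fy", "cx", "cy" (pixels), "position" and "orientation" of the camera in the world. Camera axes: x right, y down, z forward; pixel columns grow to the right and rows downward; lengths in m; the calibration is good to about 2 mm. A picture is of the moment at which its call begins: read the wrist's pose just before it. get_calibration takes no time and is no camera call; for the wrist camera it gives the pose at the moment of the call.
A pose or a line that the arm cannot do raises r.PlanningError and nothing moves.
- r.sign_off(): hands the job in; it is judged then, once.
Trained networks look in the newest picture that a camera, given by its name, has taken for a name from the list of things; names that differ only in an ending like _2 or _b are one class to them, and where a whole thing is asked for, a point or a joint stands for the part that bears it (a point fixed in the world has none). Each returns a list of dicts, best first, with "score" (0 to 1); they miss things now and then, are a little off and sometimes report something else, mostly with a low value. They report only what shows in the picture. A call takes as long as a camera call. They do not tell look-alikes from the thing itself.
- models.boxes_of(thing, camera): "at" ([x, y, z] in m, in world coordinates, good to about 4 mm: the middle of the surface that is visible of it).
- models.regions_of(thing, camera): "pixels" (420x560 bool, what is visible of it).
- models.mark_of(thing, camera): "at" ([x, y, z] in m, in world coordinates, good to about 4 mm: a listed point, or the origin of a listed thing).
Readings, each from a call of its own:
- telemetry.current_t(): time.
- telemetry.current_joints(): joint angles.
- telemetry.current_dq(): joint speeds.
- telemetry.current_joint_efforts(): joint torques, N m.
- telemetry.current_ee_pos(): TCP position.
- telemetry.current_tool_rot(): TCP orientation.
- telemetry.current_wrist_force(): force on the tool from outside, world axes, zero at the start.
- telemetry.current_torque(): the same for the moment, N m.
- telemetry.current_opening(): finger opening in m.
- telemetry.current_finger_force(): force on a finger pad.
Only numpy, scipy, OpenCV 4.12 (cv2) and the standard library are available. Lean on these libraries where they do the work, as an engineer would, in place of code of your own. Each camera call takes 0.05 s, during which the arm holds its last target. There are 200 camera calls.

## Working session

There is one attempt and no reset: what is moved stays moved. The work goes in short steps, each a Python script; the robot and the scene stay as the last script left them, time stands still between calls to the robot, and variables do not carry over. Pictures are saved under pics/ and viewed, at most 10 in all, crops included, and the job is handed in when it is done.

```bash
ls; mkdir -p pics; python3 - <<'E'
from plant import r, vision, models, telemetry
import cv2, numpy as np
for c in ("top","side"):
    im=vision.snapshot(c); cv2.imwrite(f"pics/{c}0.png",im[:,:,::-1])
    k=vision.get_calibration(c); print(c,{a:np.round(b,4).tolist() for a,b in k.items()})
    for n in ("pack","tape","tray","tester","bed","contact_lever_tip","rail_mouth","bridge","visor","pack_contacts"):
        print(n,[(np.round(d["at"],4).tolist(),round(d["score"],2)) for d in models.mark_of(n,c)][:7])
print(telemetry.current_t())
E
```

```text
pics
top {'fx': 532.1367, 'fy': 532.1367, 'cx': 283.6525, 'cy': 205.0244, 'position': [0.4167, -0.0248, 1.1359], 'orientation': [0.0265, -0.6993, 0.7141, -0.019]}
pack [([0.6112, 0.0762, 0.0191], 0.93), ([0.6013, -0.3424, -0.0008], 0.88), ([0.3349, -0.2174, -0.0], 0.67), ([0.4444, -0.097, -0.0007], 0.63)]
tape [([0.4797, 0.2999, 0.0158], 0.59)]
tray [([0.5466, 0.1856, -0.0013], 0.66)]
tester [([0.5462, -0.1808, 0.0018], 0.64)]
bed [([0.56, -0.1808, 0.0557], 0.57)]
contact_lever_tip [([0.5726, -0.076, 0.1069], 0.51)]
rail_mouth [([0.598, -0.1793, 0.0729], 0.68)]
bridge [([0.5673, -0.1781, 0.0818], 0.91)]
visor [([0.6709, -0.1773, 0.1688], 0.58), ([0.5598, -0.1819, 0.0591], 0.22)]
pack_contacts [([0.5648, 0.0698, 0.021], 0.6), ([0.4674, -0.0525, 0.0118], 0.58), ([0.4869, 0.1887, 0.017], 0.57)]
side {'fx': 426.5744, 'fy': 426.5744, 'cx': 281.2754, 'cy': 207.2412, 'position': [0.3063, -0.7321, 0.5323], 'orientation': [-0.5126, 0.8477, -0.1187, 0.0681]}
pack [([0.3318, -0.2191, 0.0039], 0.93), ([0.6125, 0.0773, 0.0159], 0.9), ([0.5617, -0.1792, 0.0512], 0.73), ([0.6055, -0.3404, -0.0009], 0.65)]
tape [([0.4789, 0.3024, 0.0143], 0.54)]
tray [([0.546, 0.1929, -0.0006], 0.85)]
tester [([0.5475, -0.1779, 0.0003], 0.83)]
bed [([0.5583, -0.1805, 0.0526], 0.81)]
contact_lever_tip [([0.5667, -0.1769, 0.0849], 0.61)]
rail_mouth [([0.5954, -0.1796, 0.0716], 0.74)]
bridge [([0.5654, -0.1759, 0.0854], 0.67), ([0.5567, -0.1798, 0.0533], 0.58)]
visor [([0.6694, -0.1781, 0.1688], 0.68)]
pack_contacts [([0.5701, -0.3142, 0.0091], 0.84), ([0.3772, -0.2095, 0.0103], 0.74), ([0.462, -0.056, 0.0104], 0.62), ([0.5711, 0.0707, 0.0213], 0.6), ([0.4831, 0.0727, 0.013], 0.25)]
1.1
```

```bash
python3 - <<'E'
import cv2
im=cv2.imread("pics/top0.png"); cv2.imwrite("pics/top0b.png",cv2.resize(im,(784,588),interpolation=cv2.INTER_CUBIC))
E
```

```text
(no output)
```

View pics/top0b.png

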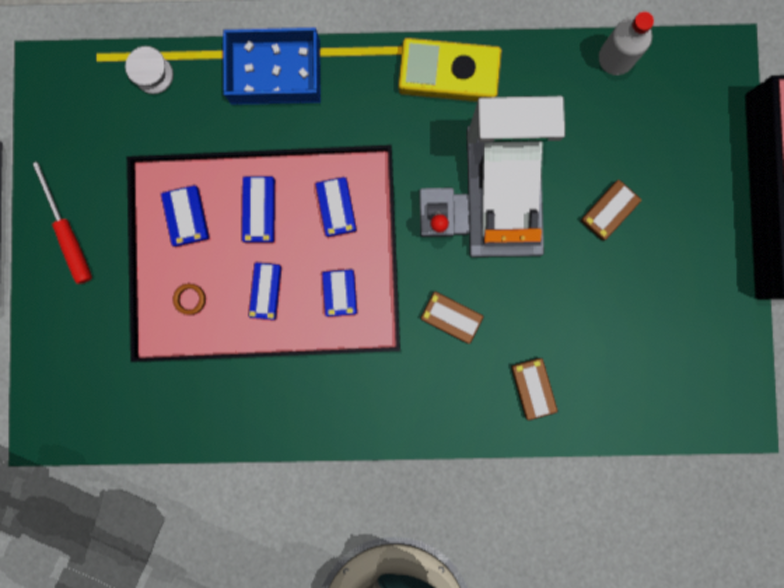

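View pics/side0.png

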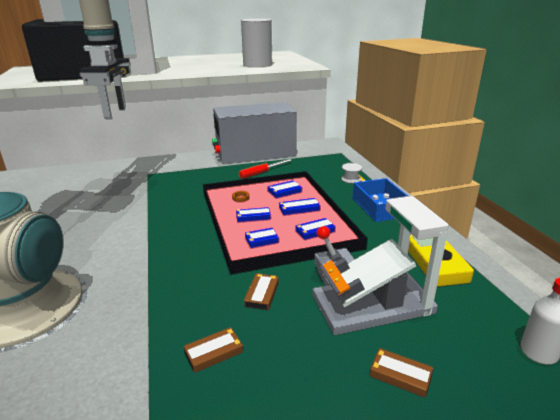

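The enlarged top view shows the five blue packs at (185,215), (258,208), (336,206), (265,290) and (340,292), plus the tape at (190,298). The tester is at (505,190), its lever ball at (440,223), and three brown packs lie outside the tray. Next I measure the packs.

```bash
cat > h.py <<'E'
import numpy as np, cv2
from scipy.spatial.transform import Rotation as R
from plant import r, gripper_to, inverse_kinematics, vision, models, telemetry
def rot(q): return R.from_quat(q,scalar_first=True)
def to_plane(uv,k,z):
    uv=np.atleast_2d(uv).astype(float)
    d=rot(k["orientation"]).apply(np.c_[(uv[:,0]-k["cx"])/k["fx"],(uv[:,1]-k["cy"])/k["fy"],np.ones(len(uv))])
    p=np.array(k["position"]); return p+d*((z-p[2])/d[:,2])[:,None]
def quat(Rm): return R.from_matrix(Rm).as_quat(scalar_first=True)
def packs(im,k,ztop=0.032):
    """blue outlines: centre, length, width, yaw of long axis, on the plane of the pack tops"""
    i=im.astype(int); m=((i[:,:,2]>90)&(i[:,:,2]>i[:,:,0]+60)&(i[:,:,2]>i[:,:,1]+50)).astype(np.uint8)
    out=[]
    for c in cv2.findContours(m,cv2.RETR_EXTERNAL,cv2.CHAIN_APPROX_NONE)[0]:
        if cv2.contourArea(c)<150: continue
        P=to_plane(c[:,0],k,ztop)[:,:2]
        (cx,cy),(a,b),t=cv2.minAreaRect((P*1000).astype(np.float32))
        if b>a: a,b,t=b,a,t+90
        t=(t+90)%180-90
        out.append((cx/1000,cy/1000,a,b,t,c[:,0].mean(0)))
    return out
E
python3 - <<'E'
from h import *
im=cv2.imread("pics/top0.png")[:,:,::-1]; k=vision.get_calibration("top")
for p in packs(im,k): print(np.round(p[:5],3),np.round(p[5]))
cv2.imwrite("pics/crop1.png",cv2.resize(cv2.cvtColor(im,cv2.COLOR_RGB2BGR)[100:255,90:290],(800,600),interpolation=cv2.INTER_CUBIC))
for c in ("top","side"):
    vision.snapshot(c)
    for n in ("contact_lever","contact_lever_tip"): print(c,n,[(np.round(d["at"],4).tolist(),round(d["score"],2)) for d in models.boxes_of(n,c)])
E
```

```text
[ 0.49   0.17  71.156 12.114 -5.741] [195. 206.]
[ 0.603  0.304 82.359 54.741 11.831] [132. 157.]
[ 0.609  0.093 81.794 12.363  9.893] [231. 148.]
[6.1500e-01 6.0000e-02 8.1399e+01 1.3143e+01 1.0260e+01] [247. 146.]
[ 0.61   0.184 98.72  31.402 -4.116] [190. 153.]
[ 0.611  0.211 97.438 12.207 -1.904] [175. 149.]
[  0.836   0.173 142.942 101.876  89.691] [193.  43.]
top contact_lever [([0.5687, -0.0765, 0.1156], 0.68)]
top contact_lever_tip [([0.5672, -0.0715, 0.1165], 0.48), ([0.4798, 0.0726, 0.0298], 0.19), ([0.4872, 0.1863, 0.0319], 0.18)]
side contact_lever [([0.5735, -0.0787, 0.105], 0.81)]
side contact_lever_tip [([0.5749, -0.0797, 0.102], 0.76), ([0.6136, -0.1923, 0.0854], 0.39)]
```

View pics/crop1.png

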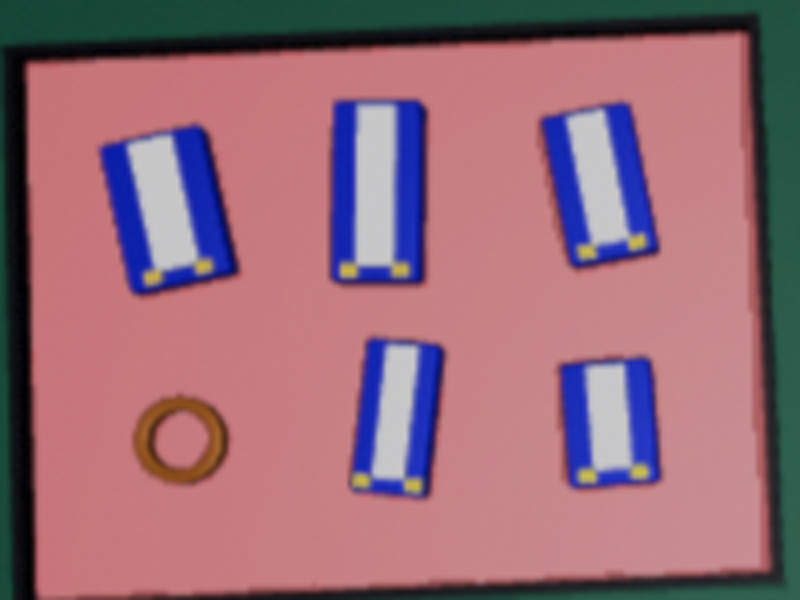

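The right pack is at crop pixel (600,185), at about (0.612, 0.076) with yaw 10 deg and measuring 82 x ~48 mm. The wide pack at (168,210) is 56 mm across, the long one at (378,190) is 98 mm, the narrow one is at (397,417) and the short one at (610,422). Only the pack at (600,185) fits both dimensions. I look at the tester from close by first, then at the pack.

```bash
cat >> h.py <<'E'
def tool(yaw,tilt,s):
    """tool quaternion: z into a surface tilted by tilt about y and turned by yaw; s=+-1 picks tool y = s*surface y"""
    S=(R.from_euler("z",yaw)*R.from_euler("y",-tilt)).as_matrix()
    z=-S[:,2]; y=s*S[:,1]; return quat(np.c_[np.cross(y,z),y,z])
def bedR(yaw): return (R.from_euler("z",yaw)*R.from_euler("y",-np.deg2rad(25))).as_matrix()
E
python3 - <<'E'
from h import *
print(rot(telemetry.current_tool_rot()).as_matrix().round(2))
t25=np.deg2rad(25)
for s in (1,-1):
    print(s,inverse_kinematics([.61,.076,.1],tool(.175,0,s)),inverse_kinematics([.6,-.18,.2],tool(.03,t25,s)))
s=1 if inverse_kinematics([.6,-.18,.2],tool(.03,t25,1)) is not None else -1
b=np.array([.559,-.1805,.054]); B=bedR(.025)
r.move_to((b+B@[.06,0,.2]).tolist(),tool(.025,t25,s).tolist())
k=vision.get_calibration("wrist"); im=vision.snapshot("wrist"); np.save("k1.npy",k,allow_pickle=True)
print(k["position"],rot(k["orientation"]).as_matrix().round(3))
cv2.imwrite("pics/w1.png",im[:,:,::-1])
for n in ("tester","bed","contact_lever_tip","rail_mouth","bridge","visor"):
    print(n,[(np.round(d["at"],4).tolist(),round(d["score"],2)) for d in models.mark_of(n,"wrist")][:2])
r.move_to([.60,.075,.22],tool(np.deg2rad(10),0,s).tolist())
k=vision.get_calibration("wrist"); im=vision.snapshot("wrist"); np.save("k2.npy",k,allow_pickle=True)
cv2.imwrite("pics/w2.png",im[:,:,::-1])
for p in packs(im,k): print(np.round(p[:5],3),np.round(p[5]))
print(telemetry.current_t(),s)
E
```

```text
[[-0.95  0.3   0.  ]
 [ 0.3   0.95  0.  ]
 [ 0.    0.   -1.  ]]
1 [ 1.08125998e-02  4.29593172e-01  1.60944128e+00 -4.44089210e-16
  1.10255820e+00 -1.73498373e+00] [-0.53711632  0.18542989  1.79910059  0.31937275  0.80827468 -2.31888064]
-1 [ 1.08125998e-02  4.29593172e-01  1.60944128e+00 -4.44089210e-16
  1.10255820e+00  1.40660893e+00] [-0.53711632  0.18542989  1.79910059  0.31937275  0.80827468  0.82271202]
[ 0.39240021 -0.18401283  0.3668579 ] [[-0.027  0.758  0.652]
 [ 1.     0.02   0.018]
 [ 0.     0.652 -0.758]]
tester [([0.5483, -0.1824, -0.0026], 0.84), ([0.5765, -0.0717, 0.103], 0.68)]
bed [([0.555, -0.1804, 0.0571], 0.98), ([0.5486, -0.1836, -0.0026], 0.33)]
contact_lever_tip [([0.5724, -0.0682, 0.1082], 0.7)]
rail_mouth [([0.5952, -0.1769, 0.0697], 0.73)]
bridge [([0.5637, -0.1771, 0.0805], 0.78)]
visor [([0.6695, -0.1834, 0.1671], 0.94), ([0.5618, -0.1811, 0.0839], 0.23)]
[  0.828   0.176 155.223  38.936 -79.945] [348. 405.]
[ 0.602  0.303 82.612 54.837 11.948] [518. 230.]
[ 0.606  0.21  88.669 12.007 -1.159] [423. 218.]
[ 0.61   0.186 98.007 31.874 -1.457] [392. 207.]
[6.1100e-01 7.6000e-02 8.0446e+01 4.6027e+01 1.0037e+01] [278. 189.]
[ 0.487  0.184 81.979 38.568 -6.531] [430.  85.]
[ 0.482  0.073 65.385 46.216  3.701] [305.  51.]
5.7 1
```

View pics/w1.png

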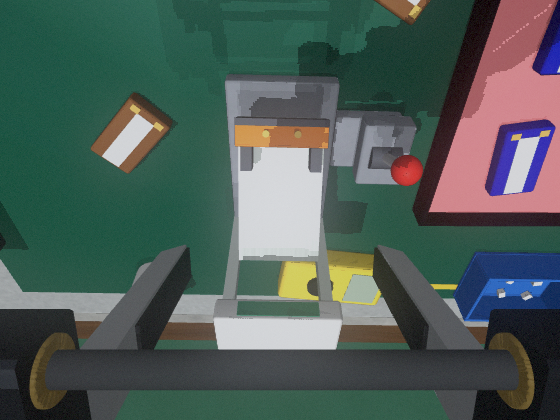

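View pics/w2.png

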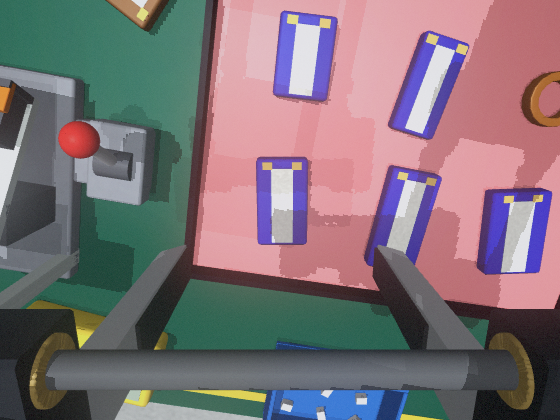

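The wrist views show the bed centred at column ~281 between its rails, the bridge at (281,133) and the lever ball at (406,170). The pack in hand to grasp is at (282,200) in the second view, 46 mm wide, so it is neither the 56 mm nor the 40 mm one. I get the bed's edges from the first picture and grasp.

```bash
cat > bed.py <<'E'
from h import *
k=np.load("k1.npy",allow_pickle=True).item(); im=cv2.imread("pics/w1.png").astype(int)
b=np.array([.5588,-.1795,.0548]); B=bedR(.0)
def onbed(u,v,h=0):
    d=rot(k["orientation"]).apply([(u-k["cx"])/k["fx"],(v-k["cy"])/k["fy"],1]); p=np.array(k["position"])
    n=B[:,2]; return B.T@(p+d*((n@(b-p)+h)/(n@d))-b)
g=cv2.GaussianBlur(im.min(2).astype(np.float32),(3,3),0)
L=[]
for v in range(178,246,4):
    row=np.where(g[v,225:340]>150)[0]+225
    if len(row): l,rr=onbed(row.min()-.5,v),onbed(row.max()+.5,v); L.append((l[0],l[1],rr[1]))
L=np.array(L); print((L*1000).round(1)[::4])
p=np.polyfit(L[:,0],(L[:,1]+L[:,2])/2,1); print("centre y at bed x=0 (mm), slope deg:",p[1]*1000,np.rad2deg(p[0]),"width",np.abs(L[:,1]-L[:,2]).mean()*1000)
# between the rails
for v in range(152,166,3):
    row=np.where(g[v,225:340]>130)[0]+225; print(v,row.min(),row.max(),onbed(row.min(),v).round(4),onbed(row.max(),v).round(4))
# orange
hsv=cv2.cvtColor(im.astype(np.uint8),cv2.COLOR_BGR2HSV); m=cv2.inRange(hsv,(5,150,100),(20,255,255))[100:160,220:345]
ys,xs=np.where(m); 
for u,v in((xs.min()+220,ys.mean()+100),(xs.max()+220,ys.mean()+100),(281,ys.max()+100)): print("bridge",u,v,onbed(u,v,.0285).round(4), onbed(u,v,.0225).round(4))
E
python3 bed.py
python3 - <<'E'
from h import *
yaw=np.deg2rad(10); c=np.array([.611,.076]); g=c+.018*np.array([np.cos(yaw),np.sin(yaw)])
q=tool(yaw,0,1).tolist(); gripper_to(.078,25)
r.move_to([*g,.10],q); print(r.move_l([*g,.014+.003+.025],vel=.08,guard=12))
gripper_to(.03,25); print(telemetry.current_opening(),telemetry.current_finger_force(),telemetry.current_ee_pos())
print(r.move_l([*g,.16],vel=.12)); print(telemetry.current_opening(),telemetry.current_finger_force(),telemetry.current_t())
E
```

```text
[[ 51.3 -45.2  40.3]
 [ 66.9 -41.5  40.2]
 [ 82.9 -40.7  40.1]
 [ 99.2 -40.8  40.9]
 [116.  -41.   40.8]]
centre y at bed x=0 (mm), slope deg: -2.3483362191361707 1.272335442422149 width 81.63319029081359
152 231 339 [ 0.0268 -0.0463  0.    ] [0.0245 0.0545 0.    ]
155 231 339 [ 0.0296 -0.0464  0.    ] [0.0273 0.0546 0.    ]
158 231 339 [ 0.0324 -0.0464  0.    ] [0.0301 0.0548 0.    ]
161 231 339 [ 0.0352 -0.0464  0.    ] [0.0329 0.055  0.    ]
164 232 339 [ 0.038  -0.0455  0.    ] [0.0358 0.0552 0.    ]
bridge 235 132.766592920354 [ 0.0068 -0.0394  0.0285] [ 0.0073 -0.04    0.0225]
bridge 328 132.766592920354 [0.005  0.0393 0.0285] [0.0054 0.0401 0.0225]
bridge 281 147 [ 0.0178 -0.0002  0.0285] [ 0.0185 -0.0002  0.0225]
False
0.04787269358303024 25.000112056732178 [0.62881979 0.07914891 0.04221265]
False
0.047571158208736905 24.999606907367706 9.3167
```

```bash
cat >> bed.py <<'E'
print("----")
def ang(P,ax): 
    s=np.polyfit(P[:,ax],P[:,1-ax],1); return np.rad2deg(s[0]),s
mm=cv2.inRange(hsv,(5,120,60),(22,255,255)); pts=[]; top=[]
for u in range(242,322,2):
    c=np.where(mm[110:165,u])[0]+110
    if len(c): pts.append(onbed(u,c.max()+.5,.0225)); top.append(onbed(u,c.min()-.5,.0285))
for P in(np.array(pts),np.array(top)): print("bridge edge yaw",-ang(P,1)[0],P.mean(0).round(4))
gray=im.mean(2); gx=cv2.Sobel(gray,cv2.CV_64F,1,0,ksize=3)
for lo,hi in((228,246),(315,333)):
    P=np.array([onbed(lo+np.abs(gx[v,lo:hi]).argmax(),v) for v in range(180,248,2)])
    for _ in range(3):
        s=np.polyfit(P[:,0],P[:,1],1); e=np.abs(np.polyval(s,P[:,0])-P[:,1]); P=P[e<=max(2*np.median(e),4e-4)]
    print("side yaw",np.rad2deg(s[0]),"y at 0/40/100",np.polyval(s,[0,.04,.1]).round(4),len(P))
E
python3 bed.py | sed -n '/----/,$p'
python3 - <<'E'
import cv2
cv2.imwrite("pics/w1c.png",cv2.resize(cv2.imread("pics/w1.png")[100:270,215:430],(759,600),interpolation=cv2.INTER_CUBIC))
E
```

```text
----
bridge edge yaw 0.29600675081886557 [ 0.0183 -0.0001  0.0225]
bridge edge yaw 0.032262253296002616 [ 0.0001 -0.0006  0.0285]
side yaw -0.4140452537279531 y at 0/40/100 [-0.0396 -0.0399 -0.0403] 28
side yaw -0.06227270683520517 y at 0/40/100 [0.0399 0.0399 0.0398] 34
```

View pics/w1c.png

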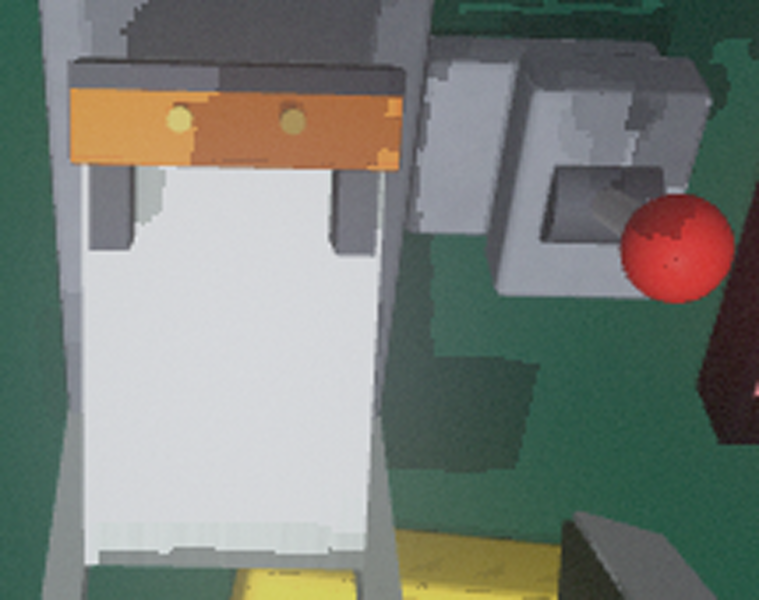

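The crop shows the bed square to the world (yaw about 0), with its edges symmetric about y = -0.1796. The rail mouth is at crop row ~250 and the lever ball at (677,248). Next I carry the pack over and look before inserting it.

```bash
cat >> h.py <<'E'
b0=np.array([.5588,-.1796,.0548]); YAW=0.0; B0=bedR(YAW); QB=tool(YAW,np.deg2rad(25),1).tolist()
def tcp(x,z,y=0.): return (b0+B0@[x+.018,y,z+.028]).tolist()   # pack origin at bed x,y,z
E
python3 - <<'E'
from h import *
p=telemetry.current_ee_pos(); r.move_l([p[0]-.06,p[1],.24],vel=.2)
r.move_to(tcp(.092,.13),QB); r.move_l(tcp(.092,.05),vel=.12); r.hold(.2)
k=vision.get_calibration("wrist"); im=vision.snapshot("wrist"); np.save("k3.npy",k,allow_pickle=True)
cv2.imwrite("pics/w3.png",im[:,:,::-1])
for n in ("pack_contacts","rail_mouth","bridge"): print(n,[(((B0.T@(np.array(d["at"])-b0))*1000).round(1).tolist(),round(d["score"],2)) for d in models.mark_of(n,"wrist")][:3])
print(telemetry.current_t(),telemetry.current_opening())
E
```

```text
pack_contacts [([-9.8, -127.5, -48.7], 0.95), ([44.9, -2.1, 60.6], 0.58)]
rail_mouth [([37.0, 1.1, 0.2], 0.94)]
bridge [([14.1, -0.5, 24.2], 0.91)]
12.2 0.048053189289434986
```

View pics/w3.png

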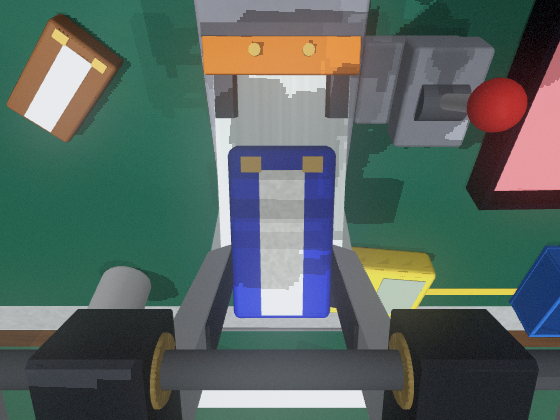

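The pack hangs centred: its contact end spans columns 229–335, the rails' inner faces are at 238 and 326, and all are centred at 282. Now I lower it and slide it in.

```bash
python3 - <<'E'
from h import *
def st(m,g=None):
    p=B0.T@(np.array(telemetry.current_ee_pos())-b0)-[.018,0,.028]
    print(m,g,(p*1000).round(1),(B0.T@np.array(telemetry.current_wrist_force())).round(1),round(telemetry.current_opening(),4),round(telemetry.current_t(),2))
st("start")
g=r.move_l(tcp(.092,.0005),vel=.06,guard=4); st("down",g)
p=B0.T@(np.array(telemetry.current_ee_pos())-b0)-[.018,0,.028]
z=p[2]+.001 if g else p[2]
g=r.move_l(tcp(.060,z),vel=.05,guard=10); st("mouth",g)
if not g:
    g=r.move_l(tcp(.036,z),vel=.03,guard=12); st("home",g)
k=vision.get_calibration("wrist"); im=vision.snapshot("wrist"); cv2.imwrite("pics/w4.png",im[:,:,::-1])
E
```

```text
start None [92.2 -0.2 50.5] [-1.5 -0.2 -0.7] 0.0481 12.2
down True [91.1  0.3  0.4] [0.6 0.1 2.6] 0.0473 12.99
mouth False [59.7 -0.   1.2] [-1.6  0.8 -1.7] 0.048 13.72
home True [41.4 -0.2  1.9] [ 2.1  0.6 -1.2] 0.0474 14.44
```

View pics/w4.png

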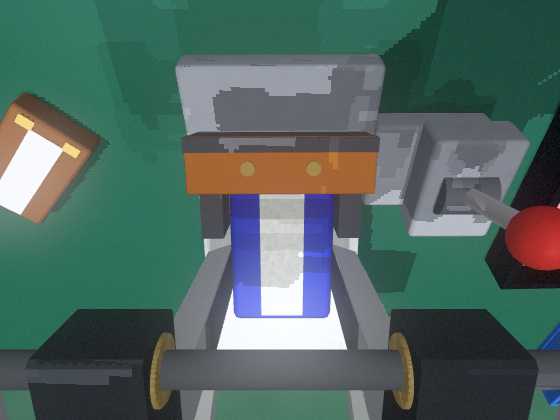

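The pack is in between the rails and under the bridge, and the stop was felt at bed x ≈ 41 mm. I seat it, let go, and nudge its far end with closed fingers to make sure it is home.

```bash
python3 - <<'E'
from h import *
def st(m,g=None):
    p=B0.T@(np.array(telemetry.current_ee_pos())-b0)
    print(m,g,(p*1000).round(1),(B0.T@np.array(telemetry.current_wrist_force())).round(1),round(telemetry.current_opening(),4),round(telemetry.current_t(),2))
g=r.move_l(tcp(.042,0.),vel=.03,guard=5); st("seat",g)
gripper_to(.064); st("open")
r.move_l((b0+B0@[.062,0,.09]).tolist(),vel=.12)
gripper_to(.0)
r.move_l((b0+B0@[.105,0,.09]).tolist(),vel=.12)
g=r.move_l((b0+B0@[.105,0,.033]).tolist(),vel=.08,guard=5); st("low",g)
g=r.move_l((b0+B0@[.085,0,.033]).tolist(),vel=.03,guard=8); st("push",g)
r.move_l((b0+B0@[.100,0,.033]).tolist(),vel=.08)
r.move_l((b0+B0@[.09,0,.11]).tolist(),vel=.12)
k=vision.get_calibration("wrist"); im=vision.snapshot("wrist"); cv2.imwrite("pics/w5.png",im[:,:,::-1])
for n in ("contact_lever_tip",): print(n,[(np.round(d["at"],4),round(d["score"],2)) for d in models.mark_of(n,"wrist")][:3])
E
```

```text
seat False [59.9  0.  28.3] [-1.5  0.5  4.9] 0.0473 14.74
open None [59.9  0.  27.8] [-0.8 -0.3  1. ] 0.064 15.22
low False [ 1.053e+02 -1.000e-01  3.310e+01] [-0.8 -0.3 -0.1] 0.0007 18.31
push True [93.6 -0.6 33.7] [ 1.1 -0.   1. ] 0.0008 18.81
contact_lever_tip [(array([ 0.5725, -0.0737,  0.1094]), 0.92)]
```

View pics/w5.png

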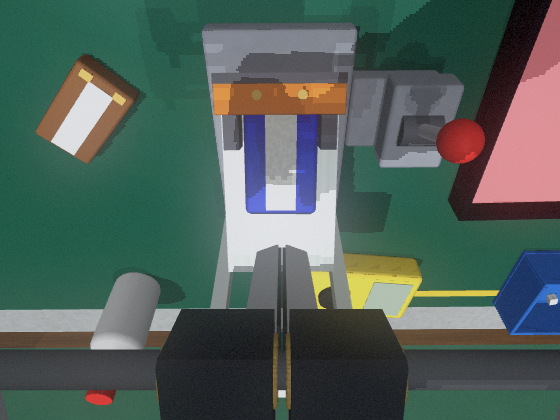

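The pack sits under the bridge with its far end at (281,213), and the fingers are clear of it. Next I push the lever at the ball, (460,140), along +x.

```bash
python3 - <<'E'
from h import *
zt=rot(QB).as_matrix()[:,2]
def T(x,z,y=-.074): return (np.array([x,y,z])-.025*zt).tolist()
p=telemetry.current_ee_pos(); r.move_l([p[0]-.08,p[1],.27],vel=.25)
r.move_to(T(.53,.16),QB); r.move_l(T(.53,.095),vel=.12)
g=r.move_l(T(.634,.095),vel=.06,guard=14)
print(g,telemetry.current_ee_pos()+.025*zt,telemetry.current_wrist_force(),telemetry.current_t())
r.move_l(T(.57,.095),vel=.15); r.move_l(T(.50,.22),vel=.2)
r.move_to([.40,-.10,.30],tool(0,np.deg2rad(0),1).tolist())
for c in("top","side"):
    im=vision.snapshot(c); cv2.imwrite(f"pics/{c}1.png",im[:,:,::-1])
    for n in("contact_lever_tip","pack_contacts"): print(n,[(np.round(d["at"],4),round(d["score"],2)) for d in models.mark_of(n,c)][:3])
im=cv2.imread("pics/side1.png"); cv2.imwrite("pics/side1c.png",cv2.resize(im[170:340,270:470],(700,595),interpolation=cv2.INTER_CUBIC))
print(telemetry.current_t())
E
```

```text
True [ 0.6135567  -0.07269259  0.09092236] [-0.19455653 -0.20651074  0.03318358] 23.175
contact_lever_tip [(array([ 0.6282, -0.0753,  0.1037]), 0.73), (array([ 0.5688, -0.1786,  0.0795]), 0.52), (array([0.4794, 0.0717, 0.0104]), 0.26)]
pack_contacts [(array([ 0.5517, -0.1784,  0.0628]), 0.78), (array([ 0.5666, -0.3142,  0.0085]), 0.71), (array([ 0.4663, -0.0554,  0.0103]), 0.45)]
contact_lever_tip [(array([ 0.6324, -0.0744,  0.1042]), 0.77)]
pack_contacts [(array([ 0.4639, -0.0564,  0.0092]), 0.86), (array([ 0.5733, -0.3115,  0.0037]), 0.85), (array([ 0.5543, -0.1795,  0.0611]), 0.68)]
25.4
```

View pics/side1c.png

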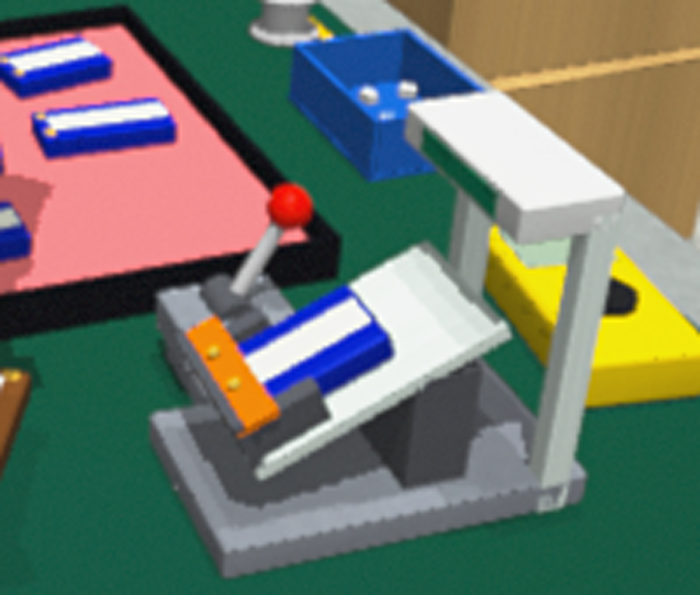

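The lever now leans away, with its ball at (290,205), and the pack is home. I push once more, higher on the ball, to be sure it is at its stop, then hand in.

```bash
python3 - <<'E'
from h import *
zt=rot(QB).as_matrix()[:,2]
def T(x,z,y=-.0745): return (np.array([x,y,z])-.025*zt).tolist()
r.move_to(T(.55,.20),QB); r.move_l(T(.575,.100),vel=.12)
g=r.move_l(T(.64,.100),vel=.04,guard=18)
print(g,telemetry.current_ee_pos()+.025*zt,telemetry.current_t())
r.move_l(T(.57,.100),vel=.15); r.move_l(T(.50,.22),vel=.2)
r.move_to([.40,-.10,.30],tool(0,0,1).tolist())
for c in("top","side"):
    im=vision.snapshot(c)
    for n in("contact_lever_tip","pack_contacts"): print(n,[(np.round(d["at"],4),round(d["score"],2)) for d in models.mark_of(n,c)][:3])
print(telemetry.current_t())
if g: print(r.sign_off())
E
```

```text
True [ 0.61173224 -0.07357667  0.09793204] 28.1083
contact_lever_tip [(array([ 0.559 , -0.18  ,  0.0549]), 0.75), (array([ 0.6303, -0.074 ,  0.1062]), 0.6)]
pack_contacts [(array([ 0.5648, -0.3139,  0.0105]), 0.96), (array([ 0.5512, -0.1791,  0.063 ]), 0.61), (array([ 0.4671, -0.058 ,  0.0087]), 0.46)]
contact_lever_tip [(array([ 0.634 , -0.0727,  0.1048]), 0.67)]
pack_contacts [(array([ 0.4622, -0.0552,  0.0111]), 0.82), (array([ 0.3754, -0.2098,  0.0089]), 0.61), (array([ 0.5548, -0.1753,  0.062 ]), 0.56)]
30.3083
the job is handed in; nothing more can be done
None
```

The 48 x 84 mm pack is home against the tester's stop and released, the lever was then pushed over until it met firm resistance twice, and the job was handed in at about 30 s with no result reported back.

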